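Index a seedling tilt stand by its worm crank and clamp it

ROBOT

A 7-joint arm with a two-finger parallel gripper is mounted at the origin on the work surface. World frame = base frame: x ahead of the robot, y to its left, z up, the work surface at z = 0. Lengths are in m, angles in rad, forces in N, time in s.
With the tool pointing down it reaches from about 0.4 to 0.875 m from the base axis. Payload 19.3 kg.
Tool frame: the origin (TCP) lies midway between the tips of the shut fingers; the grasp point (between the pads) lies 19 mm behind it (arm.hold_point_z is the distance from the TCP to the grasp point, in m); z points along the fingers, y is the line along which they close (so a half turn about z gives the same grasp; the last joint's range is limited). The gripper opens to 85 mm and grips with 20 to 120 N. Pads are 22 mm wide; open, the fingers measure 114 mm over their backs; the gripper's body (76 mm by 85 mm) begins 54 mm behind the grasp point. The pads swing forward as they close: fully open they stand 13 mm farther back than shut.
Start: joints at [1.031, 0.521, -0.036, 1.599, 0.021, 1.021, -0.113], TCP at [0.283, -0.557, 0.231] pointing down, gripper open.
Joint ranges: [-2.91, 2.91], [-0.3, 2.13], [-1.5, 1.42], [0.17, 2.43], [-1.26, 4.41], [0.16, 1.93], [-2.52, 2.52]. Speed limits (rad/s): [1.89, 1.89, 2.39, 2.39, 3.01, 3.01, 3.01].

INTERFACE

Orientations are given as [roll, pitch, yaw] about the fixed x, y, z axes, in that order (R = Rz(yaw) Ry(pitch) Rx(roll)).
In Python, from rig import arm gives the robot as it stands.
- The arm moves only by the shell command python3 -m crank 'ROWS'. ROWS is JSON, a list that holds one entry, the list of rows, each a list of 7 numbers: the shift along the tool's x, y, z normalised to -1 to 1, where 1 is 0.5 m, then the turn, a rotation vector about the tool's x, y, z normalised to -1 to 1, where 1 is 2 rad, then the opening, from -1 (shut) to 1 (fully open), so that 0 is half open. A call has 1 to 20 rows; each row is the pose to reach, as a shift and turn from the pose commanded when the call began, along the tool's axes at that moment; what a row does not reach only later rows make up. A row lasts 1/12 s, in which the tool goes at most 41.7 mm and 7.16 degrees, less where a joint would pass 70% of its speed; a pose out of reach is approached as far as the arm can. A call with a number of a shift or a turn outside -1 to 1 is refused whole. A call with a gripper value outside its range is refused whole. The fingers move at their own pace and stop on an object; the grip force is fixed at half the most. Time passes only in rows, so rows that repeat a pose let the fingers close. It gives the time, the measured TCP pose, the force, the opening and the grip force at its end, in the units of the state.
- arm.state(): the state, without advancing time (a new reading comes with each control period).
- arm.snapshot(name): name is "scene" or "top" or "wrist"; returns a dict with "frame" (400x640x3 uint8, red, green, blue), "camera_matrix" (3x3 intrinsics, pixels), "xyz" and "attitude" of the camera in the world; the wrist camera has in their place "mount" (4x4, takes a point from camera to tool coordinates, whose origin is the TCP and whose axes are the flange's). Camera axes: x right, y up, looking along -z (the intrinsics and any distortion apply to the point x, -y, -z); pixel columns grow to the right and rows downward; lengths in m; the calibration is good to about 2 mm. A picture is of the moment at which its call begins: read the wrist's pose just before it. There is no depth.
- arm.job_done(): hands the job in; it is judged then, once.
The state is a dict: "clock": time; "joint_positions": joint angles; "dq": joint speeds; "joint_torque": joint torques, N m; "eef_pos": TCP position; "tcp_rot": TCP orientation; "wrist_force": force on the tool from outside, world axes, zero at the start; "wrist_torque": the same for the moment, N m; "opening": finger opening in m; "grasp_force": force on a finger pad.
Only numpy, scipy, OpenCV 4.12 (cv2) and the standard library are available. Lean on these libraries where they do the work, as an engineer would, in place of code of your own. Each camera call takes 0.05 s, during which the arm holds its last target. There are 200 camera calls.

TASK

Crank the seedling tilt stand's blue handwheel clockwise (seen from above) by its red handle, turn after turn, until the platform has tipped one division and its roller seats gently but firmly on the red stop; go by feel at the end and do not force it. Then swing the yellow-tipped clamp lever fully over to lock the stand, and let go, leaving the other things on the bench alone.

Things in the scene. Friction and masses are not known exactly. Their poses are not given: they have to be found in the camera images.
- stand: fixed grey tilt stand; origin under it at bench level, z up. In its frame: grey base plate 340 x 380 x 14 mm thick spanning x -190..150, y -190..190 mm; the tray platform's tilt axis runs along y at x 0, z 95 mm; the worm shaft (crank axis) is vertical at x -70, y -130 mm; nothing but the crank handle rises above z 180 mm
- crank_axis (a point): point on the vertical axis of the blue handwheel (120 mm diameter, top at z 177 mm), at the height of the middle of the red handle. It drives the platform by a 40:1 worm; clockwise from above tips the platform's far (+x) side and the roller down, 2.5 to 4 turns in all. Drag at the handle is 2 to 3 N when slow, about 6 N at 0.1 m/s; the worm stays where it is left
- handle_grip (a point): middle of the upright red crank handle, a cylinder 22 mm in diameter and 52 mm tall (26 mm above and below about this point) that spins freely on its own pin, 45 mm from the crank axis; grip it from above and carry it round in a circle, without turning the gripper. About z 207 mm; its foot is at z 178 mm on the handwheel
- platform: tilting platform with a tray of seedlings, 180 x 150 mm, origin on the tilt axis level with the stand's origin; starts within 4 degrees of level, one division is about 30 degrees. It carries a brass worm wheel and a yellow arm with the roller
- roller (a point): centre of the dark steel roller (16 mm diameter, axis along the stand's y) at the end of the yellow arm, 110 mm from the tilt axis; it comes down on the red stop, one turn of the crank lowers it by about 17 mm. Once it touches, the pull along the handle's path grows by about 0.8 N/mm; each 1 N beyond the 2 to 3 N drag presses it on with about 16 N (40 N at about 3 N, 250 N at about 15 N beyond)
- stop: adjustable stop fixed on the stand at x 106, y -95 mm; origin on the base plate (z 14 mm). Its red 34 x 34 mm head, on a jack screw, was set by hand: its flat top is anywhere 48 to 60 mm above this origin (z 62 to 74 mm) and is not reported, so the seat must be felt. Seated: roller pressing on it with at least 40 N; over 250 N is forcing it
- clamp (a joint): angle of the clamp lever in rad: 0 to 0.12 at the start (open, leaning to the stand's -y), 1.0 fully over (locked, leaning to +y, against its end stop). It swings about a pivot at x -150, y 60, z 36 mm in the stand's frame, in the stand's y-z plane; upright at 0.5; light friction (under 1.5 N at the tip), stays where it is left
- clamp_tip (a point): centre of the yellow ball (26 mm diameter) at the end of the clamp lever's 10 mm steel rod, 85 mm from the pivot; about z 110 mm; its housing is 50 x 70 x 25 mm on the base plate. Push the ball or the rod below it along the stand's +y
- bottle: bystander: clear plastic bottle, 62 mm diameter, 190 mm tall, origin under its centre
- pot: bystander: terracotta seedling pot, 72 mm diameter, 70 mm tall (about 120 mm with the seedling), origin under its centre
- tissues: bystander: blue tissue box, 85 x 110 x 70 mm, origin under its centre

How it is judged:
On the way, in this order (a step that is already met when the one before it is completed fails the run):
1. the roller is pressed on the red stop with at least 40 N while the clamp lever is still open (contact force between platform and stop above 40 N and value of joint clamp below 0.4 rad), for 0.2 s.
2. the clamp lever is fully over (at least 0.9 of its 1.0 rad) (value of joint clamp above 0.9 rad), for 0.2 s.
At the end, for the whole second after the job is handed in: The roller rests on the red stop (touching it with more than 1 N), the clamp lever is at 0.9 rad or more, the bystanders are within 30 mm of their starts and upright, and the fingers touch nothing (contact force between platform and stop above 1 N and value of joint clamp above 0.9 rad and contact force between the fingers and anything else below 0.5 N).
It fails at once if the roller is forced onto the stop with more than 250 N (contact force between platform and stop above 250 N).
It fails at once if the clamp lever is thrown before the roller sits on the stop (value of joint clamp above 0.5 rad and contact force between platform and stop below 1 N).
It fails at once if a bystander (bottle, pot, tissue box) is moved by more than 30 mm or tipped (distance of any of bottle, pot, tissues from where it was at the start of the episode above 0.03 m or angle between any of bottle, pot, tissues's own z axis and vertical above 0.35 rad).
It also fails if it takes over 72 s, if anything falls off the work surface, if the arm or the gripper's body presses on something with over 40 N, if the wrist force passes 120 N, or if a joint passes its speed limit or range.

## Working session

There is one attempt and no reset: what is moved stays moved. The work goes in short steps, Python scripts to look and compute and a shell command to move; the robot and the scene stay as the last step left them, time stands still between calls to the robot, and variables do not carry over. Pictures are saved under pics/ and viewed, at most 10 in all, crops included, and the job is handed in when it is done.

```bash
ls; mkdir -p pics
python3 - <<'E'
from rig import arm
import cv2,numpy as np
s=arm.state();print(s)
for n in ("scene","top"):
    d=arm.snapshot(n);cv2.imwrite(f"pics/{n}0.png",d["frame"][:,:,::-1]);np.savez(f"pics/{n}0.npz",**d)
    print(n,d["camera_matrix"],d["xyz"],d["attitude"],d.keys())
E
```

```text
pics
{'clock': 0.0, 'joint_positions': array([ 1.03080427,  0.52200955, -0.03630926,  1.59998901,  0.0211999 ,
        1.02113101, -0.11282423]), 'dq': array([-9.45349674e-04,  1.39078395e-03, -7.30076188e-05, -2.89559605e-04,
       -1.26678028e-03,  7.89045731e-05, -4.21944245e-04]), 'joint_torque': array([-6.64295676e-04, -9.27073002e+01,  1.97978497e+00, -3.69931519e+01,
        1.79346028e-02,  8.19910958e-03, -4.49823210e-05]), 'eef_pos': array([ 0.28274134, -0.55700789,  0.23073553]), 'tcp_rot': array([-3.14044439e+00,  9.22256176e-05,  4.69741779e-01]), 'wrist_force': array([-0.94254163, -0.46719204,  0.11323262]), 'wrist_torque': array([ 0.00845682, -0.02292138, -0.01239067]), 'grasp_force': 0.0, 'opening': 0.0854785077300599}
scene [[399.92150249   0.         315.58653397]
 [  0.         399.92150249 197.81243388]
 [  0.           0.           1.        ]] [ 1.44115776 -0.16357806  0.7854411 ] [0.946605   0.01867199 1.33099615] dict_keys(['frame', 'camera_matrix', 'xyz', 'attitude'])
top [[418.21293808   0.         321.15762287]
 [  0.         418.21293808 201.16351688]
 [  0.           0.           1.        ]] [0.50511219 0.03971205 1.09603755] [ 0.09439545 -0.00462575 -1.58680396] dict_keys(['frame', 'camera_matrix', 'xyz', 'attitude'])
```

View pics/scene0.png

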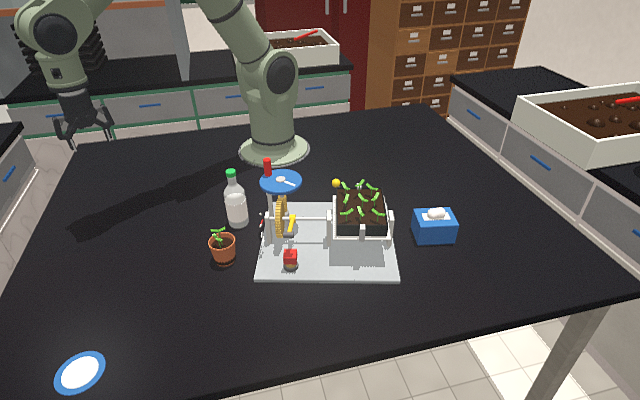

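View pics/top0.png

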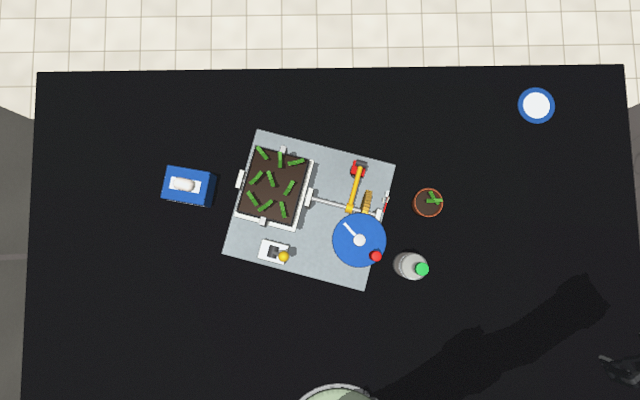

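The scene view shows the stand mid-bench. In the top view the wheel is at about (359,240), the red handle at (376,256), the yellow ball at (283,257), the bottle at (410,266) and the pot at (428,202).

```bash
cat > h.py <<'E'
import numpy as np,cv2
from scipy.spatial.transform import Rotation as R
def ray(d,u,v):
    K=d["camera_matrix"];p=np.array([(u-K[0,2])/K[0,0],-(v-K[1,2])/K[1,1],-1])
    return np.array(d["xyz"]),R.from_euler("xyz",d["attitude"]).as_matrix()@p
def onz(d,u,v,z):
    c,r=ray(d,u,v);return c+r*(z-c[2])/r[2]
def blobs(d,lo,hi,amin=20):
    m=cv2.inRange(cv2.cvtColor(np.ascontiguousarray(d["frame"]),cv2.COLOR_RGB2HSV),lo,hi)
    cs,_=cv2.findContours(m,cv2.RETR_EXTERNAL,cv2.CHAIN_APPROX_NONE)
    return sorted([c for c in cs if cv2.contourArea(c)>amin],key=cv2.contourArea,reverse=True)
def cen(c):
    m=cv2.moments(c);return m["m10"]/m["m00"],m["m01"]/m["m00"]
E
python3 - <<'E'
from h import *
d=dict(np.load("pics/top0.npz"));s=dict(np.load("pics/scene0.npz"))
for c in blobs(d,(100,120,80),(125,255,255),200):
    e=cv2.fitEllipse(cv2.convexHull(c));print("blue",e,cv2.contourArea(c),onz(d,*e[0],.177))
for c in blobs(d,(0,150,90),(6,255,255)): print("red",cen(c),cv2.contourArea(c),onz(d,*cen(c),.233))
for c in blobs(d,(20,150,120),(32,255,255)): print("yel",cen(c),cv2.contourArea(c),onz(d,*cen(c),.110))
g=blobs(d,(90,5,90),(120,70,235),2000)
for c in g: 
    b=cv2.minAreaRect(c);P=cv2.boxPoints(b);print("plate",b,[onz(d,*p,.014).round(3) for p in P])
# scene: handle
for c in blobs(s,(0,150,90),(6,255,255)): print("s red",cen(c),cv2.boundingRect(c),cv2.contourArea(c))
for c in blobs(s,(20,150,120),(32,255,255)): print("s yel",cen(c),cv2.contourArea(c))
E
```

```text
blue ((359.07373046875, 239.7223663330078), (53.567893981933594, 54.46021270751953), 119.497314453125) 2100.5 [ 0.50597357 -0.04757095  0.177     ]
blue ((185.02880859375, 184.66317749023438), (37.33477020263672, 79.9040298461914), 98.95513916015625) 1460.5 [0.63339659 0.3346066  0.177     ]
blue ((535.859375, 105.02037811279297), (36.10213088989258, 38.377906799316406), 121.27275085449219) 1046.5 [ 0.80290591 -0.45503312  0.177     ]
red (375.2161616161616, 255.66868686868685) 82.5 [ 0.472867   -0.07453672  0.233     ]
red (353.5020576131687, 168.3045267489712) 40.5 [ 0.65464259 -0.03425705  0.233     ]
yel (353.5258215962441, 190.30046948356804) 177.5 [ 0.62309808 -0.04362384  0.11      ]
yel (366.99756690997566, 199.91240875912408) 68.5 [ 0.59966978 -0.07502786  0.11      ]
yel (283.1111111111111, 255.8482384823848) 61.5 [0.47133966 0.1246702  0.11      ]
plate ((302.1598815917969, 234.96701049804688), (148.2200469970703, 77.50963592529297), 14.90575885772705) [array([0.477, 0.293, 0.014]), array([0.67 , 0.243, 0.014]), array([ 0.565, -0.128,  0.014]), array([ 0.375, -0.072,  0.014])]
plate ((319.1680908203125, 171.2448272705078), (145.64381408691406, 53.07850646972656), 14.931416511535645) [array([0.671, 0.239, 0.014]), array([0.807, 0.203, 0.014]), array([ 0.701, -0.166,  0.014]), array([ 0.567, -0.126,  0.014])]
s red (289.9585253456221, 254.4884792626728) (283, 249, 14, 16) 108.5
s red (267.07766990291265, 166.2799352750809) (263, 158, 9, 18) 103.0
s red (627.3501683501684, 99.76767676767676) (615, 96, 25, 8) 99.0
s red (303.89682539682536, 35.464285714285715) (293, 30, 25, 11) 42.0
s yel (291.1056910569106, 222.25474254742545) 61.5
s yel (335.44194756554305, 182.18352059925093) 44.5
```

```bash
cat >> h.py <<'E'
def rel(s_pos,yaw,target):  # world target -> normalised tool shift (tool down, given yaw)
    M=R.from_euler("xyz",[np.pi,0,yaw]).as_matrix()
    return (M.T@(np.array(target)-np.array(s_pos))/.5).round(4)
E
python3 - <<'E'
from h import *
from rig import arm
d=dict(np.load("pics/top0.npz"))
for c in blobs(d,(50,120,100),(80,255,255),40): print("grn",cen(c),cv2.contourArea(c),onz(d,*cen(c),.19))
print("pot",onz(d,428,203,.07))
st=arm.state();p=st["eef_pos"];y=st["tcp_rot"][2]
ax=np.array([.506,-.0476]);v=np.array([.4729,-.0745])-ax;v/=np.linalg.norm(v);h=ax+.045*v
print(np.degrees(np.arctan2(v[1],v[0])),h)
for t in ([*p[:2],.30],[*h,.30],[*h,.26],[*h,.196]): print(t,rel(p,y,t))
E
```

```text
grn (421.7251700680272, 268.6176870748299) 122.5 [ 0.44208476 -0.17929759  0.19      ]
grn (432.99295774647885, 198.8920187793427) 71.0 [ 0.59199337 -0.20970441  0.19      ]
grn (255.63230240549828, 177.67353951890033) 48.5 [0.64462283 0.17655802 0.19      ]
grn (265.23508771929824, 205.30877192982456) 47.5 [0.58366175 0.15578671 0.19      ]
grn (261.7333333333333, 152.44561403508771) 47.5 [0.70044435 0.16308321 0.19      ]
grn (251.84674329501914, 197.80842911877394) 43.5 [0.60049695 0.1848444  0.19      ]
grn (270.43295019157085, 178.19923371647508) 43.5 [0.64296717 0.14422798 0.19      ]
grn (288.6666666666667, 187.54761904761904) 42.0 [0.62175992 0.10456133 0.19      ]
grn (282.55144032921805, 209.3497942386831) 40.5 [0.57426954 0.11824688 0.19      ]
pot [ 0.59351528 -0.22999039  0.07      ]
-140.89962504652772 [ 0.4710781  -0.07598064]
[np.float64(0.28277378755516364), np.float64(-0.557033500507151), 0.3] [ 0.      0.     -0.1384]
[np.float64(0.4710780974090644), np.float64(-0.07598063986997483), 0.3] [ 0.7714 -0.6874 -0.1384]
[np.float64(0.4710780974090644), np.float64(-0.07598063986997483), 0.26] [ 0.7714 -0.6874 -0.0584]
[np.float64(0.4710780974090644), np.float64(-0.07598063986997483), 0.196] [ 0.7714 -0.6874  0.0696]
```

```bash
python3 -m crank '[[[0,0,-0.12,0,0,0,1],[0,0,-0.13,0,0,0,1],[0.77,-0.69,-0.1,0,0,0,1],[0.77,-0.69,-0.1,0,0,0,1],[0.77,-0.69,-0.1,0,0,0,1],[0.77,-0.69,-0.1,0,0,0,1],[0.77,-0.69,-0.1,0,0,0,1],[0.77,-0.69,-0.1,0,0,0,1],[0.77,-0.69,-0.1,0,0,0,1],[0.77,-0.69,-0.1,0,0,0,1],[0.77,-0.69,-0.1,0,0,0,1],[0.77,-0.69,-0.1,0,0,0,1],[0.77,-0.69,-0.1,0,0,0,1],[0.77,-0.69,-0.1,0,0,0,1],[0.77,-0.69,-0.1,0,0,0,1],[0.77,-0.69,-0.1,0,0,0,1],[0.77,-0.69,-0.1,0,0,0,1],[0.77,-0.69,-0.1,0,0,0,1],[0.77,-0.69,-0.1,0,0,0,1],[0.77,-0.69,-0.1,0,0,0,1]]]'
python3 - <<'E'
from h import *
from rig import arm
st=arm.state();d=arm.snapshot("wrist");print(st["eef_pos"],st["tcp_rot"],d["camera_matrix"],d["mount"])
cv2.imwrite("pics/w1.png",d["frame"][:,:,::-1])
M=d["mount"];Rt=R.from_euler("xyz",st["tcp_rot"]).as_matrix()
d["xyz"]=Rt@M[:3,3]+st["eef_pos"];d["attitude"]=R.from_matrix(Rt@M[:3,:3]).as_euler("xyz")
for c in blobs(d,(0,150,60),(6,255,255),100): print(cen(c),cv2.boundingRect(c),onz(d,*cen(c),.233))
E
```

```text
clock: 1.77
eef_pos: [0.4697, -0.0764, 0.2813]
tcp_rot: [3.141, 0.0, 0.468]
wrist_force: [0.0, -0.5, 0.1]
opening: 0.0855
grasp_force: 0.0
[ 0.46974893 -0.07635374  0.28130255] [3.14146398e+00 2.04064053e-04 4.68122771e-01] [[311.41840106   0.         323.72376681]
 [  0.         311.41840106 198.44040378]
 [  0.           0.           1.        ]] [[-2.86993767e-04  9.50918688e-01  3.09440732e-01  7.86156440e-02]
 [ 9.99999956e-01  2.96797503e-04  1.53937789e-05  6.25739277e-04]
 [-7.72030048e-05  3.09440723e-01 -9.50918731e-01 -1.41899539e-01]
 [ 0.00000000e+00  0.00000000e+00  0.00000000e+00  1.00000000e+00]]
(325.908466819222, 209.6689549961861) (310, 185, 33, 48) [ 0.47873764 -0.07410222  0.233     ]
(416.7388688327316, 90.24909747292419) (402, 73, 36, 32) [ 0.56774948 -0.08767273  0.233     ]
```

View pics/w1.png

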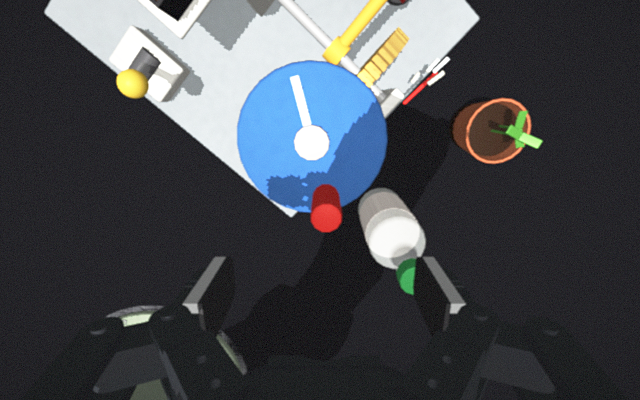

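Run:
```python
from h import *
from rig import arm
st=arm.state();d=arm.snapshot("wrist")
M=d["mount"];Rt=R.from_euler("xyz",st["tcp_rot"]).as_matrix()
d["xyz"]=Rt@M[:3,3]+st["eef_pos"];d["attitude"]=R.from_matrix(Rt@M[:3,:3]).as_euler("xyz")
c=blobs(d,(0,150,60),(6,255,255),100)[0].reshape(-1,2)
top=c[c[:,1]>214]; e=cv2.minEnclosingCircle(c[c[:,1]>210]);print(e)
h=onz(d,326.3,216.5,.233)
w=cv2.fitEllipse(cv2.convexHull(blobs(d,(100,120,30),(125,255,255),2000)[0]));ax=onz(d,*w[0],.177);print(w,ax,h,np.linalg.norm((h-ax)[:2]))
p=st["eef_pos"];y=st["tcp_rot"][2]
print(rel(p,y,[*h[:2],.196]))
```

```text
((326.09375, 216.5), 16.286867141723633)
((312.2274475097656, 136.62306213378906), (149.01986694335938, 152.6748046875), 146.88314819335938) [ 0.51000068 -0.04655464  0.177     ] [ 0.4746652  -0.07635253  0.233     ] 0.04622240637227639
[0.0085 0.0046 0.1707]
```

```bash
python3 -m crank '[[[0.008,0.005,0,0,0,0,1],[0.008,0.005,0.06,0,0,0,1],[0.008,0.005,0.12,0,0,0,1],[0.008,0.005,0.17,0,0,0,1],[0.008,0.005,0.17,0,0,0,1],[0.008,0.005,0.17,0,0,0,-1],[0.008,0.005,0.17,0,0,0,-1],[0.008,0.005,0.17,0,0,0,-1],[0.008,0.005,0.17,0,0,0,-1],[0.008,0.005,0.17,0,0,0,-1],[0.008,0.005,0.17,0,0,0,-1],[0.008,0.005,0.17,0,0,0,-1],[0.008,0.005,0.17,0,0,0,-1],[0.008,0.005,0.17,0,0,0,-1],[0.008,0.005,0.17,0,0,0,-1]]]'
```

```text
clock: 3.12
eef_pos: [0.4753, -0.0758, 0.1973]
tcp_rot: [3.141, -0.001, 0.47]
wrist_force: [-1.9, 0.2, 11.5]
opening: 0.0205
grasp_force: 58.2
```

```bash
cat > circ.py <<'E'
import sys,json
from h import *
def circ(pos,yaw,ax,degs):
    v=np.array(pos[:2])-ax;v*=.045/np.linalg.norm(v)
    out=[]
    for a in degs:
        r=R.from_euler("z",-a,degrees=True).as_matrix()[:2,:2]
        out.append(rel([0,0,0],yaw,[*(r@v-v),0])[:2].round(3).tolist())
    return out
E
python3 -c "
from circ import *
r=circ([.4753,-.0758],.47,np.array([.509,-.047]),range(9,181,9))
print('['+','.join('[%g,%g,0,0,0,0,-1]'%tuple(a) for a in r)+']')"
```

```text
[[-0.002,-0.014,0,0,0,0,-1],[-0.002,-0.028,0,0,0,0,-1],[-0,-0.042,0,0,0,0,-1],[0.004,-0.056,0,0,0,0,-1],[0.011,-0.068,0,0,0,0,-1],[0.019,-0.08,0,0,0,0,-1],[0.029,-0.09,0,0,0,0,-1],[0.04,-0.098,0,0,0,0,-1],[0.053,-0.104,0,0,0,0,-1],[0.066,-0.109,0,0,0,0,-1],[0.08,-0.111,0,0,0,0,-1],[0.094,-0.111,0,0,0,0,-1],[0.108,-0.109,0,0,0,0,-1],[0.122,-0.104,0,0,0,0,-1],[0.134,-0.098,0,0,0,0,-1],[0.146,-0.09,0,0,0,0,-1],[0.156,-0.08,0,0,0,0,-1],[0.164,-0.068,0,0,0,0,-1],[0.171,-0.056,0,0,0,0,-1],[0.175,-0.042,0,0,0,0,-1]]
```

```bash
python3 -m crank '[[[-0.002,-0.014,0,0,0,0,-1],[-0.002,-0.028,0,0,0,0,-1],[0,-0.042,0,0,0,0,-1],[0.004,-0.056,0,0,0,0,-1],[0.011,-0.068,0,0,0,0,-1],[0.019,-0.08,0,0,0,0,-1],[0.029,-0.09,0,0,0,0,-1],[0.04,-0.098,0,0,0,0,-1],[0.053,-0.104,0,0,0,0,-1],[0.066,-0.109,0,0,0,0,-1],[0.08,-0.111,0,0,0,0,-1],[0.094,-0.111,0,0,0,0,-1],[0.108,-0.109,0,0,0,0,-1],[0.122,-0.104,0,0,0,0,-1],[0.134,-0.098,0,0,0,0,-1],[0.146,-0.09,0,0,0,0,-1],[0.156,-0.08,0,0,0,0,-1],[0.164,-0.068,0,0,0,0,-1],[0.171,-0.056,0,0,0,0,-1],[0.175,-0.042,0,0,0,0,-1]]]'
```

```text
clock: 4.78
eef_pos: [0.5436, -0.0171, 0.1973]
tcp_rot: [3.142, -0.001, 0.47]
wrist_force: [-6.2, 1.2, 12.6]
opening: 0.0204
grasp_force: 58.9
```

```bash
python3 -m crank '[[[0.002,0.014,0,0,0,0,-1],[0.002,0.028,0,0,0,0,-1],[0,0.042,0,0,0,0,-1],[-0.004,0.056,0,0,0,0,-1],[-0.011,0.068,0,0,0,0,-1],[-0.019,0.08,0,0,0,0,-1],[-0.029,0.09,0,0,0,0,-1],[-0.04,0.098,0,0,0,0,-1],[-0.053,0.104,0,0,0,0,-1],[-0.066,0.109,0,0,0,0,-1],[-0.08,0.111,0,0,0,0,-1],[-0.094,0.111,0,0,0,0,-1],[-0.108,0.109,0,0,0,0,-1],[-0.122,0.104,0,0,0,0,-1],[-0.134,0.098,0,0,0,0,-1],[-0.146,0.09,0,0,0,0,-1],[-0.156,0.08,0,0,0,0,-1],[-0.164,0.068,0,0,0,0,-1],[-0.171,0.056,0,0,0,0,-1],[-0.175,0.042,0,0,0,0,-1]]]'
python3 -m crank '[[[-0.002,-0.014,0,0,0,0,-1],[-0.002,-0.028,0,0,0,0,-1],[0,-0.042,0,0,0,0,-1],[0.004,-0.056,0,0,0,0,-1],[0.011,-0.068,0,0,0,0,-1],[0.019,-0.08,0,0,0,0,-1],[0.029,-0.09,0,0,0,0,-1],[0.04,-0.098,0,0,0,0,-1],[0.053,-0.104,0,0,0,0,-1],[0.066,-0.109,0,0,0,0,-1],[0.08,-0.111,0,0,0,0,-1],[0.094,-0.111,0,0,0,0,-1],[0.108,-0.109,0,0,0,0,-1],[0.122,-0.104,0,0,0,0,-1],[0.134,-0.098,0,0,0,0,-1],[0.146,-0.09,0,0,0,0,-1],[0.156,-0.08,0,0,0,0,-1],[0.164,-0.068,0,0,0,0,-1],[0.171,-0.056,0,0,0,0,-1],[0.175,-0.042,0,0,0,0,-1]]]'
python3 -m crank '[[[0.002,0.014,0,0,0,0,-1],[0.002,0.028,0,0,0,0,-1],[0,0.042,0,0,0,0,-1],[-0.004,0.056,0,0,0,0,-1],[-0.011,0.068,0,0,0,0,-1],[-0.019,0.08,0,0,0,0,-1],[-0.029,0.09,0,0,0,0,-1],[-0.04,0.098,0,0,0,0,-1],[-0.053,0.104,0,0,0,0,-1],[-0.066,0.109,0,0,0,0,-1],[-0.08,0.111,0,0,0,0,-1],[-0.094,0.111,0,0,0,0,-1],[-0.108,0.109,0,0,0,0,-1],[-0.122,0.104,0,0,0,0,-1],[-0.134,0.098,0,0,0,0,-1],[-0.146,0.09,0,0,0,0,-1],[-0.156,0.08,0,0,0,0,-1],[-0.164,0.068,0,0,0,0,-1],[-0.171,0.056,0,0,0,0,-1],[-0.175,0.042,0,0,0,0,-1]]]'
python3 - <<'E'
from h import *
from rig import arm
d=arm.snapshot("scene");np.savez("pics/scene2.npz",**d)
f=d["frame"][190:290,230:350,::-1];cv2.imwrite("pics/s2.png",cv2.resize(f,None,fx=6,fy=6,interpolation=cv2.INTER_CUBIC))
E
```

```text
clock: 6.45
eef_pos: [0.4757, -0.0763, 0.1974]
tcp_rot: [3.139, -0.003, 0.469]
wrist_force: [3.2, -4.5, 6.9]
opening: 0.0204
grasp_force: 58.8
clock: 8.12
eef_pos: [0.5436, -0.0172, 0.1973]
tcp_rot: [3.141, -0.001, 0.47]
wrist_force: [-5.6, 1.5, 12.0]
opening: 0.0204
grasp_force: 59.7
clock: 9.78
eef_pos: [0.4757, -0.0763, 0.1974]
tcp_rot: [3.139, -0.003, 0.469]
wrist_force: [3.3, -4.2, 7.4]
opening: 0.0205
grasp_force: 59.2
```

View pics/s2.png

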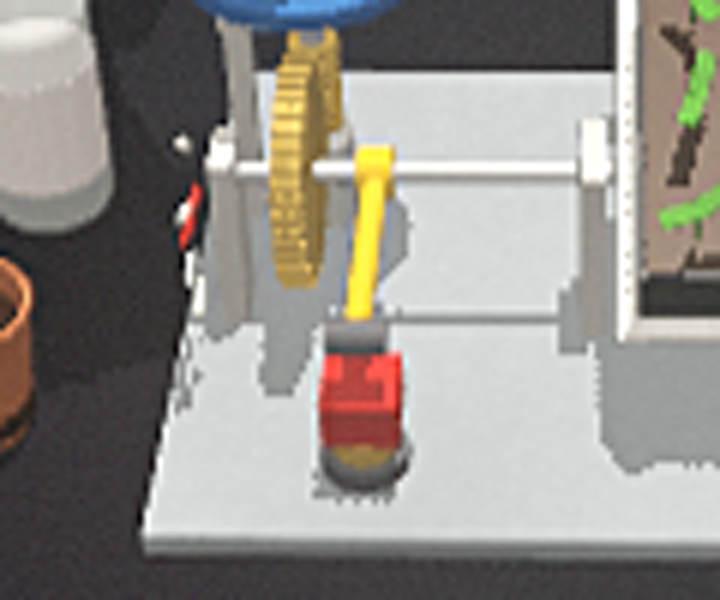

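The crop shows the roller at about (357,335), i.e. image (289.5,245.8), just behind and above the red stop head. The head's top face runs from about crop v=354 to 402.

Run:
```python
from h import *
s=dict(np.load("pics/scene2.npz"))
yaw=np.radians(-15.4);Q=R.from_euler("z",yaw).as_matrix()
ax=np.array([.508,-.047,0]);O=ax-Q@[-.07,-.13,0];print("origin",O)
def loc(u,v):
    c,r=ray(s,u,v);return Q.T@(c-O),Q.T@r
def px(cu,cv):return 230+cu/6-.42,190+cv/6-.42
for n,x,cv in (("front",.123,402),("back",.089,354)):
    c,r=loc(*px(361,cv));k=(x-c[0])/r[0];print(n,c+r*k)
for cv in (325,335,345):
    c,r=loc(*px(357,cv));k=(-.095-c[1])/r[1]
    # circle of 110mm about (0,95) in x-z
    cx=c[[0,2]]-[0,.095];rx=r[[0,2]]
    for k in np.roots([rx@rx,2*cx@rx,cx@cx-.11**2]):
        P=c+np.real(k)*r;print(cv,P,np.degrees(np.arctan2(P[2]-.095,P[0])))
```

```text
origin [0.61000897 0.05974347 0.        ]
front [ 0.123      -0.09531315  0.06889276]
back [ 0.089      -0.09831645  0.06484021]
325 [-0.01598342 -0.11330929 -0.01383258] -98.35487482115215
325 [ 0.10984197 -0.09626797  0.10089426] 3.071618750863265
335 [-0.00957333 -0.11282076 -0.01458262] -94.99278525260709
335 [ 0.10999945 -0.09657411  0.09534931] 0.1819449166780841
345 [-0.00282339 -0.11228281 -0.01496376] -91.47078411824339
345 [ 0.10986221 -0.09692245  0.08949593] -2.8681056865609618
```

```bash
python3 -m crank '[[[-0.002,-0.014,0,0,0,0,-1],[-0.002,-0.028,0,0,0,0,-1],[0,-0.042,0,0,0,0,-1],[0.004,-0.056,0,0,0,0,-1],[0.011,-0.068,0,0,0,0,-1],[0.019,-0.08,0,0,0,0,-1],[0.029,-0.09,0,0,0,0,-1],[0.04,-0.098,0,0,0,0,-1],[0.053,-0.104,0,0,0,0,-1],[0.066,-0.109,0,0,0,0,-1],[0.08,-0.111,0,0,0,0,-1],[0.094,-0.111,0,0,0,0,-1],[0.108,-0.109,0,0,0,0,-1],[0.122,-0.104,0,0,0,0,-1],[0.134,-0.098,0,0,0,0,-1],[0.146,-0.09,0,0,0,0,-1],[0.156,-0.08,0,0,0,0,-1],[0.164,-0.068,0,0,0,0,-1],[0.171,-0.056,0,0,0,0,-1],[0.175,-0.042,0,0,0,0,-1]]]'
python3 - <<'E'
from h import *
from rig import arm
d=arm.snapshot("scene");np.savez("pics/scene3.npz",**d)
f=d["frame"][230:270,270:310,::-1];cv2.imwrite("pics/s3.png",cv2.resize(f,None,fx=12,fy=12,interpolation=cv2.INTER_CUBIC))
from circ import *
st=arm.state();print(st["wrist_force"],circ(st["eef_pos"],st["tcp_rot"][2],np.array([.509,-.047]),range(3,61,3)))
E
```

```text
clock: 11.5
eef_pos: [0.5436, -0.0171, 0.1973]
tcp_rot: [3.142, -0.001, 0.47]
wrist_force: [-5.6, 2.4, 11.9]
opening: 0.0207
grasp_force: 60.0
[-0.52370795 -0.7137208  11.360516  ] [[0.001, 0.005], [0.002, 0.009], [0.002, 0.014], [0.002, 0.019], [0.002, 0.023], [0.001, 0.028], [0.001, 0.033], [-0.0, 0.037], [-0.001, 0.042], [-0.002, 0.046], [-0.004, 0.051], [-0.006, 0.055], [-0.008, 0.06], [-0.01, 0.064], [-0.013, 0.068], [-0.015, 0.072], [-0.018, 0.075], [-0.021, 0.079], [-0.024, 0.082], [-0.028, 0.086]]
```

View pics/s3.png

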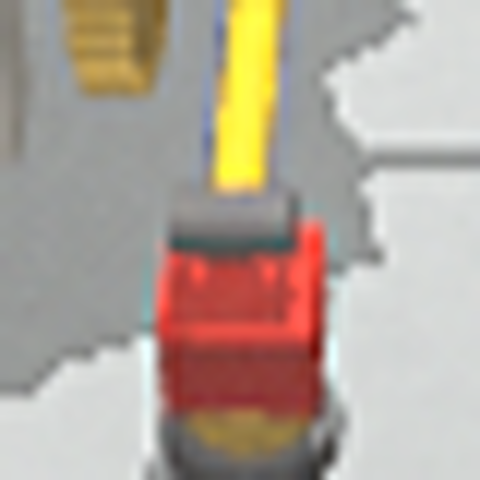

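Roller is at crop (233,218), and the remaining gap is roughly 11 mm, about 0.65 turn. I'll go 60° further at half pace, then use short feeling moves.

```bash
python3 -m crank '[[[0.001,0.005,0,0,0,0,-1],[0.002,0.009,0,0,0,0,-1],[0.002,0.014,0,0,0,0,-1],[0.002,0.019,0,0,0,0,-1],[0.002,0.023,0,0,0,0,-1],[0.001,0.028,0,0,0,0,-1],[0.001,0.033,0,0,0,0,-1],[0,0.037,0,0,0,0,-1],[-0.001,0.042,0,0,0,0,-1],[-0.002,0.046,0,0,0,0,-1],[-0.004,0.051,0,0,0,0,-1],[-0.006,0.055,0,0,0,0,-1],[-0.008,0.06,0,0,0,0,-1],[-0.01,0.064,0,0,0,0,-1],[-0.013,0.068,0,0,0,0,-1],[-0.015,0.072,0,0,0,0,-1],[-0.018,0.075,0,0,0,0,-1],[-0.021,0.079,0,0,0,0,-1],[-0.024,0.082,0,0,0,0,-1],[-0.028,0.086,0,0,0,0,-1]]]'
cat > tan.py <<'E'
from circ import *
from rig import arm
st=arm.state();ax=np.array([.509,-.047]);v=st["eef_pos"][:2]-ax;a=np.arctan2(v[1],v[0])
F=st["wrist_force"];print("az",np.degrees(a).round(1),"r",np.linalg.norm(v).round(4),"resist",-F[0]*np.sin(a)+F[1]*np.cos(a),"rad",F[0]*np.cos(a)+F[1]*np.sin(a))
print(circ(st["eef_pos"],st["tcp_rot"][2],ax,range(4,25,4)))
E
python3 tan.py
```

```text
clock: 13.22
eef_pos: [0.551, -0.0614, 0.1974]
tcp_rot: [3.141, -0.002, 0.47]
wrist_force: [-0.4, 2.9, 8.3]
opening: 0.0203
grasp_force: 59.7
az -19.0 r 0.0445 resist 2.579588899320777 rad -1.2979221788775466
[[-0.005, 0.004], [-0.01, 0.008], [-0.015, 0.012], [-0.02, 0.015], [-0.026, 0.018], [-0.032, 0.02]]
```

```bash
python3 -m crank '[[[-0.005,0.004,0,0,0,0,-1],[-0.01,0.008,0,0,0,0,-1],[-0.015,0.012,0,0,0,0,-1],[-0.02,0.015,0,0,0,0,-1],[-0.026,0.018,0,0,0,0,-1]]]'; python3 tan.py
```

```text
clock: 13.63
eef_pos: [0.5432, -0.075, 0.1974]
tcp_rot: [-3.141, -0.002, 0.471]
wrist_force: [-2.1, 7.3, 10.8]
opening: 0.0205
grasp_force: 59.8
az -39.3 r 0.0442 resist 4.330666163235151 rad -6.240671758334936
[[-0.006, 0.002], [-0.012, 0.004], [-0.018, 0.006], [-0.024, 0.007], [-0.03, 0.007], [-0.037, 0.008]]
```

```bash
python3 -m crank '[[[-0.003,0.001,0,0,0,0,-1],[-0.006,0.002,0,0,0,0,-1],[-0.009,0.003,0,0,0,0,-1],[-0.012,0.004,0,0,0,0,-1],[-0.015,0.005,0,0,0,0,-1],[-0.018,0.006,0,0,0,0,-1]]]'; python3 tan.py
```

```text
clock: 14.13
eef_pos: [0.5365, -0.0815, 0.1973]
tcp_rot: [-3.141, -0.002, 0.471]
wrist_force: [-3.3, 7.7, 11.2]
opening: 0.0209
grasp_force: 59.8
az -51.5 r 0.0442 resist 2.2464535487355746 rad -8.08250192914337
[[-0.006, 0.001], [-0.012, 0.002], [-0.019, 0.002], [-0.025, 0.002], [-0.031, 0.001], [-0.037, -0.0]]
```

```bash
python3 -m crank '[[[-0.003,0.0005,0,0,0,0,-1],[-0.006,0.001,0,0,0,0,-1],[-0.009,0.0015,0,0,0,0,-1],[-0.012,0.0015,0,0,0,0,-1],[-0.016,0.0015,0,0,0,0,-1],[-0.019,0.0015,0,0,0,0,-1],[-0.022,0.0015,0,0,0,0,-1],[-0.025,0.0015,0,0,0,0,-1]]]'; python3 tan.py
```

```text
clock: 14.8
eef_pos: [0.526, -0.0877, 0.1974]
tcp_rot: [-3.141, -0.002, 0.471]
wrist_force: [-0.3, 9.3, 9.1]
opening: 0.0203
grasp_force: 59.7
az -67.3 r 0.0441 resist 3.3127492067333413 rad -8.716604868368107
[[-0.006, -0.001], [-0.012, -0.002], [-0.018, -0.003], [-0.024, -0.005], [-0.03, -0.008], [-0.036, -0.01]]
```

```bash
python3 -m crank '[[[-0.003,-0.001,0,0,0,0,-1],[-0.006,-0.002,0,0,0,0,-1],[-0.009,-0.003,0,0,0,0,-1],[-0.012,-0.004,0,0,0,0,-1],[-0.015,-0.005,0,0,0,0,-1],[-0.018,-0.005,0,0,0,0,-1],[-0.021,-0.006,0,0,0,0,-1],[-0.024,-0.007,0,0,0,0,-1]]]'; python3 tan.py
```

```text
clock: 15.47
eef_pos: [0.5141, -0.0906, 0.1974]
tcp_rot: [3.141, -0.003, 0.47]
wrist_force: [2.9, 4.7, 6.7]
opening: 0.0203
grasp_force: 59.6
az -83.4 r 0.0439 resist 3.3783341585954156 rad -4.383482349985854
[[-0.006, -0.002], [-0.011, -0.005], [-0.017, -0.008], [-0.022, -0.012], [-0.027, -0.016], [-0.032, -0.02]]
```

```bash
python3 -m crank '[[[-0.003,-0.001,0,0,0,0,-1],[-0.006,-0.002,0,0,0,0,-1],[-0.009,-0.004,0,0,0,0,-1],[-0.011,-0.005,0,0,0,0,-1],[-0.014,-0.007,0,0,0,0,-1],[-0.017,-0.008,0,0,0,0,-1],[-0.02,-0.01,0,0,0,0,-1],[-0.022,-0.012,0,0,0,0,-1]]]'; python3 tan.py
```

```text
clock: 16.13
eef_pos: [0.5017, -0.0904, 0.1974]
tcp_rot: [3.141, -0.003, 0.47]
wrist_force: [3.8, 2.3, 6.4]
opening: 0.0204
grasp_force: 59.5
az -99.6 r 0.044 resist 3.328916484951457 rad -2.9343349708520043
[[-0.005, -0.004], [-0.01, -0.008], [-0.014, -0.013], [-0.018, -0.018], [-0.022, -0.023], [-0.025, -0.028]]
```

```bash
python3 -m crank '[[[-0.003,-0.002,0,0,0,0,-1],[-0.005,-0.004,0,0,0,0,-1],[-0.008,-0.006,0,0,0,0,-1],[-0.01,-0.008,0,0,0,0,-1],[-0.012,-0.01,0,0,0,0,-1],[-0.014,-0.013,0,0,0,0,-1],[-0.016,-0.016,0,0,0,0,-1],[-0.018,-0.018,0,0,0,0,-1]]]'; python3 tan.py
```

```text
clock: 16.8
eef_pos: [0.4896, -0.0867, 0.1974]
tcp_rot: [3.14, -0.003, 0.47]
wrist_force: [5.8, 2.8, 5.9]
opening: 0.0201
grasp_force: 59.5
az -116.0 r 0.0442 resist 3.94705803148359 rad -5.06655857605985
[[-0.004, -0.005], [-0.007, -0.01], [-0.01, -0.016], [-0.012, -0.022], [-0.014, -0.028], [-0.016, -0.034]]
```

```bash
python3 -m crank '[[[-0.002,-0.003,0,0,0,0,-1],[-0.003,-0.006,0,0,0,0,-1],[-0.005,-0.009,0,0,0,0,-1],[-0.006,-0.011,0,0,0,0,-1],[-0.007,-0.014,0,0,0,0,-1],[-0.008,-0.017,0,0,0,0,-1]]]'; python3 tan.py
```

```text
clock: 17.3
eef_pos: [0.4819, -0.0818, 0.1974]
tcp_rot: [3.14, -0.002, 0.469]
wrist_force: [1.6, -4.2, 8.4]
opening: 0.0203
grasp_force: 59.6
az -127.9 r 0.0441 resist 3.849736832905664 rad 2.3381408889300497
[[-0.002, -0.006], [-0.004, -0.012], [-0.006, -0.018], [-0.007, -0.024], [-0.008, -0.03], [-0.008, -0.036]]
```

```bash
python3 -m crank '[[[-0.001,-0.003,0,0,0,0,-1],[-0.002,-0.006,0,0,0,0,-1],[-0.003,-0.009,0,0,0,0,-1],[-0.004,-0.012,0,0,0,0,-1],[-0.005,-0.015,0,0,0,0,-1],[-0.006,-0.018,0,0,0,0,-1]]]'; python3 tan.py
```

```text
clock: 17.8
eef_pos: [0.4749, -0.0753, 0.1974]
tcp_rot: [3.14, -0.002, 0.469]
wrist_force: [-0.1, -4.0, 9.5]
opening: 0.0205
grasp_force: 59.7
az -140.3 r 0.0443 resist 2.971503572137696 rad 2.640479994537457
[[-0.001, -0.006], [-0.002, -0.012], [-0.002, -0.019], [-0.002, -0.025], [-0.002, -0.031], [-0.001, -0.037]]
```

```bash
python3 -m crank '[[[-0.001,-0.003,0,0,0,0,-1],[-0.001,-0.006,0,0,0,0,-1],[-0.002,-0.009,0,0,0,0,-1],[-0.002,-0.012,0,0,0,0,-1],[-0.002,-0.015,0,0,0,0,-1],[-0.002,-0.019,0,0,0,0,-1],[-0.002,-0.022,0,0,0,0,-1],[-0.002,-0.025,0,0,0,0,-1]]]'; python3 tan.py
```

```text
clock: 18.47
eef_pos: [0.468, -0.0647, 0.1973]
tcp_rot: [3.14, -0.001, 0.469]
wrist_force: [-1.0, -5.1, 11.7]
opening: 0.0205
grasp_force: 59.9
az -156.6 r 0.0446 resist 4.274783357695094 rad 2.9329389282735105
[[0.001, -0.006], [0.002, -0.012], [0.003, -0.019], [0.005, -0.024], [0.007, -0.03], [0.01, -0.036]]
```

```bash
python3 -m crank '[[[0,-0.003,0,0,0,0,-1],[0.001,-0.006,0,0,0,0,-1],[0.001,-0.009,0,0,0,0,-1],[0.002,-0.012,0,0,0,0,-1]]]'; python3 tan.py
```

```text
clock: 18.8
eef_pos: [0.4659, -0.059, 0.1973]
tcp_rot: [3.14, -0.0, 0.469]
wrist_force: [-6.3, -4.7, 14.9]
opening: 0.0204
grasp_force: 60.2
az -164.5 r 0.0447 resist 2.863819053056541 rad 7.321220292094612
[[0.002, -0.006], [0.003, -0.012], [0.006, -0.018], [0.008, -0.024], [0.011, -0.029], [0.015, -0.034]]
```

```bash
python3 -m crank '[[[0,-0.003,0,0,0,0,-1],[0.001,-0.006,0,0,0,0,-1],[0.001,-0.009,0,0,0,0,-1],[0.002,-0.012,0,0,0,0,-1],[0.003,-0.015,0,0,0,0,-1],[0.004,-0.018,0,0,0,0,-1]]]'; python3 tan.py
python3 - <<'E'
from h import *
from rig import arm
d=arm.snapshot("scene")
f=d["frame"][230:270,270:310,::-1];cv2.imwrite("pics/s4.png",cv2.resize(f,None,fx=12,fy=12,interpolation=cv2.INTER_CUBIC))
E
```

```text
clock: 19.3
eef_pos: [0.464, -0.0498, 0.1973]
tcp_rot: [3.14, -0.001, 0.469]
wrist_force: [-1.4, -4.1, 11.1]
opening: 0.0205
grasp_force: 59.9
az -176.5 r 0.0451 resist 3.9955479984983278 rad 1.6159473104077429
[[0.003, -0.006], [0.006, -0.011], [0.009, -0.016], [0.013, -0.021], [0.017, -0.026], [0.022, -0.03]]
```

View pics/s4.png

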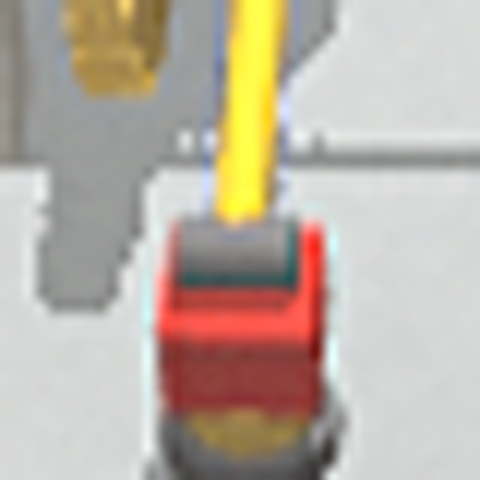

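The roller centre is at about crop (237,250) over the stop head, a few mm above contact.

```bash
python3 -m crank '[[[0.002,-0.003,0,0,0,0,-1],[0.003,-0.006,0,0,0,0,-1],[0.005,-0.008,0,0,0,0,-1],[0.006,-0.011,0,0,0,0,-1],[0.008,-0.014,0,0,0,0,-1],[0.01,-0.016,0,0,0,0,-1],[0.012,-0.018,0,0,0,0,-1],[0.013,-0.021,0,0,0,0,-1]]]'; python3 tan.py
```

```text
clock: 20.02
eef_pos: [0.4646, -0.0373, 0.1973]
tcp_rot: [3.141, -0.0, 0.469]
wrist_force: [-2.7, -3.4, 13.7]
opening: 0.0204
grasp_force: 60.2
az 167.7 r 0.0454 resist 3.9377883199473516 rad 1.9009507343330294
[[0.004, -0.005], [0.009, -0.009], [0.013, -0.013], [0.018, -0.017], [0.024, -0.02], [0.029, -0.023]]
```

```bash
python3 -m crank '[[[0.002,-0.003,0,0,0,0,-1],[0.004,-0.005,0,0,0,0,-1],[0.007,-0.007,0,0,0,0,-1],[0.009,-0.009,0,0,0,0,-1],[0.011,-0.011,0,0,0,0,-1],[0.013,-0.013,0,0,0,0,-1],[0.016,-0.015,0,0,0,0,-1],[0.018,-0.017,0,0,0,0,-1]]]'; python3 tan.py
```

```text
clock: 20.68
eef_pos: [0.4687, -0.0255, 0.1973]
tcp_rot: [3.141, -0.0, 0.47]
wrist_force: [-5.4, -2.4, 15.7]
opening: 0.0204
grasp_force: 60.2
az 151.9 r 0.0457 resist 4.663305429291556 rad 3.625638507442086
[[0.005, -0.003], [0.011, -0.006], [0.016, -0.009], [0.022, -0.011], [0.028, -0.013], [0.034, -0.015]]
```

```bash
python3 -m crank '[[[0.003,-0.002,0,0,0,0,-1],[0.005,-0.003,0,0,0,0,-1],[0.008,-0.005,0,0,0,0,-1],[0.011,-0.006,0,0,0,0,-1]]]'; python3 tan.py
```

```text
clock: 21.02
eef_pos: [0.4718, -0.0206, 0.1972]
tcp_rot: [3.141, 0.001, 0.469]
wrist_force: [-11.9, -2.5, 21.1]
opening: 0.0206
grasp_force: 60.6
az 144.6 r 0.0456 resist 8.885566326396845 rad 8.2450094106685
[[0.006, -0.003], [0.012, -0.005], [0.018, -0.007], [0.024, -0.008], [0.03, -0.01], [0.036, -0.01]]
```

```bash
python3 -m crank '[[[0.001,-0.002,0,0,0,0,-1],[0.002,-0.003,0,0,0,0,-1],[0.004,-0.005,0,0,0,0,-1]]]'; python3 tan.py
```

```text
clock: 21.27
eef_pos: [0.473, -0.0184, 0.1973]
tcp_rot: [3.14, 0.0, 0.469]
wrist_force: [-3.5, -10.7, 13.8]
opening: 0.0205
grasp_force: 60.1
az 141.5 r 0.046 resist 10.563140823888862 rad -3.9038632786411807
[[0.006, -0.002], [0.012, -0.004], [0.018, -0.006], [0.024, -0.007], [0.03, -0.008], [0.036, -0.008]]
```

```bash
python3 -m crank '[[[0,0,0,0,0,0,-1],[0,0,0,0,0,0,-1],[0,0,0,0,0,0,-1],[0,0,0,0,0,0,-1]]]'; python3 tan.py
```

```text
clock: 21.6
eef_pos: [0.4732, -0.0182, 0.1973]
tcp_rot: [3.14, -0.0, 0.469]
wrist_force: [-3.3, -7.7, 13.9]
opening: 0.0202
grasp_force: 60.1
az 141.2 r 0.046 resist 8.0158515850982 rad -2.2615586917341486
[[0.006, -0.002], [0.012, -0.004], [0.018, -0.006], [0.024, -0.007], [0.03, -0.008], [0.037, -0.008]]
```

```bash
python3 -m crank '[[[0,0,0,0,0,0,1],[0,0,0,0,0,0,1],[0,0,0,0,0,0,1],[0,0,0,0,0,0,1],[0,0,0,0,0,0,1],[0,0,0,0,0,0,1],[0,0,-0.06,0,0,0,1],[0,0,-0.12,0,0,0,1],[0,0,-0.15,0,0,0,1],[0,0,-0.15,0,0,0,1]]]'
python3 - <<'E'
from h import *
from rig import arm
st=arm.state();d=arm.snapshot("wrist");cv2.imwrite("pics/w5.png",d["frame"][:,:,::-1])
M=d["mount"];Rt=R.from_euler("xyz",st["tcp_rot"]).as_matrix()
d["xyz"]=Rt@M[:3,3]+st["eef_pos"];d["attitude"]=R.from_matrix(Rt@M[:3,:3]).as_euler("xyz")
Q=R.from_euler("z",np.radians(-15.4)).as_matrix();O=np.array([.610,.0597,0])
for c in blobs(d,(20,150,60),(32,255,255),100):
    P=onz(d,*cen(c),.111);print(cen(c),cv2.contourArea(c),P,Q.T@(P-O))
p=st["eef_pos"];y=st["tcp_rot"][2]
for yy,z in ((-.02,.27),(-.02,.095),(.07,.095)):
    t=O+Q@[-.15,yy,0];t[2]=z;print(t,rel(p,y,t),rel(p,np.radians(-15.4),t))
print(st["joint_positions"],p,y,"turn about tool z",(y-np.radians(-15.4))/2)
E
```

```text
clock: 22.43
eef_pos: [0.4742, -0.0169, 0.2743]
tcp_rot: [3.139, -0.004, 0.47]
wrist_force: [0.3, -0.5, 1.1]
opening: 0.0853
grasp_force: 0.0
(187.40635738831614, 118.71506300114545) 582.0 [0.4692896  0.12493168 0.111     ] [-0.15298092  0.02552306  0.111     ]
(427.07351809083906, 41.08083140877598) 433.0 [ 0.62900341 -0.04227436  0.111     ] [ 0.04540102 -0.09326653  0.111     ]
[0.46007457 0.08025151 0.27      ] [ 0.0627 -0.186   0.0086] [-0.0789 -0.1797  0.0086]
[0.46007457 0.08025151 0.095     ] [ 0.0627 -0.186   0.3586] [-0.0789 -0.1797  0.3586]
[0.48397462 0.1670201  0.095     ] [ 0.1838 -0.3191  0.3586] [-0.0789 -0.3597  0.3586]
[ 0.2094549   0.24469913 -0.35794734  1.91866838  0.10248887  0.99100211
 -1.2957385 ] [ 0.47422862 -0.01686108  0.27430737] 0.46963920455115815 turn about tool z 0.3692099546791424
```

View pics/w5.png

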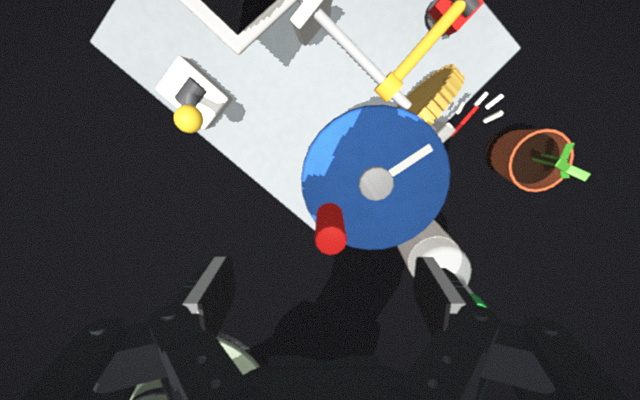

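The bottle and pot have not moved. The yellow ball is at (187,119), lever still open, stand y about 25 mm.

```bash
python3 -m crank '[[[0.06,-0.187,0,0,0,-0.416,-1],[0.06,-0.187,0,0,0,-0.416,-1],[0.06,-0.187,0,0,0,-0.416,-1],[0.06,-0.187,0,0,0,-0.416,-1],[0.06,-0.187,0,0,0,-0.416,-1],[0.06,-0.187,0,0,0,-0.416,-1],[0.06,-0.187,0,0,0,-0.416,-1],[0.06,-0.187,0,0,0,-0.416,-1],[0.06,-0.187,0,0,0,-0.416,-1],[0.06,-0.187,0.07,0,0,-0.416,-1],[0.06,-0.187,0.14,0,0,-0.416,-1],[0.06,-0.187,0.21,0,0,-0.416,-1],[0.06,-0.187,0.28,0,0,-0.416,-1],[0.06,-0.187,0.33,0,0,-0.416,-1],[0.06,-0.187,0.358,0,0,-0.416,-1],[0.06,-0.187,0.358,0,0,-0.416,-1]]]'
```

```text
clock: 23.82
eef_pos: [0.4556, 0.0797, 0.0895]
tcp_rot: [-3.137, 0.002, 1.299]
wrist_force: [-0.4, -0.4, -0.3]
opening: 0.0002
grasp_force: 0.0
```

```bash
python3 -m crank '[[[0.02,0,0,0,0,0,-1],[0.04,0,0,0,0,0,-1],[0.055,0,0,0,0,0,-1],[0.07,0,0,0,0,0,-1],[0.085,0,0,0,0,0,-1],[0.1,0,0,0,0,0,-1],[0.115,0,0,0,0,0,-1],[0.13,0,0,0,0,0,-1],[0.145,0,0,0,0,0,-1],[0.16,0,0,0,0,0,-1],[0.17,0,0,0,0,0,-1],[0.18,0,0,0,0,0,-1]]]'
python3 -m crank '[[[0.004,0,0,0,0,0,-1],[0.008,0,0,0,0,0,-1],[0.012,0,0,0,0,0,-1]]]'
```

```text
clock: 24.82
eef_pos: [0.4813, 0.1672, 0.0922]
tcp_rot: [-3.141, 0.0, 1.302]
wrist_force: [0.3, -1.2, -0.7]
opening: -0.0002
grasp_force: 0.4
clock: 25.07
eef_pos: [0.4828, 0.1724, 0.0922]
tcp_rot: [-3.141, 0.0, 1.301]
wrist_force: [0.6, -0.7, 0.1]
opening: 0.0
grasp_force: 0.4
```

```bash
python3 -m crank '[[[0.003,0,0,0,0,0,-1],[0.006,0,0,0,0,0,-1],[0.009,0,0,0,0,0,-1]]]'
```

```text
clock: 25.32
eef_pos: [0.4834, 0.1745, 0.0919]
tcp_rot: [-3.141, 0.004, 1.3]
wrist_force: [-3.5, -18.3, 6.1]
opening: -0.0001
grasp_force: 9.1
```

Firm end stop felt (18 N). Back off, lift clear and check.

```bash
python3 -m crank '[[[-0.03,0,0,0,0,0,-1],[-0.08,0,0,0,0,0,-1],[-0.1,0,-0.05,0,0,0,-1],[-0.1,0,-0.12,0,0,0,-1],[-0.1,0,-0.2,0,0,0,-1],[-0.1,0,-0.28,0,0,0,-1],[-0.1,0,-0.34,0,0,0,-1],[-0.1,0,-0.36,0,0,0,-1],[-0.1,0,-0.36,0,0,0,-1]]]'
python3 - <<'E'
from h import *
from rig import arm
d=arm.snapshot("top");s=arm.snapshot("scene")
Q=R.from_euler("z",np.radians(-15.4)).as_matrix();O=np.array([.610,.0597,0])
for c in blobs(d,(20,150,120),(32,255,255)): P=onz(d,*cen(c),.11);print(cen(c),Q.T@(P-O))
a=cv2.resize(d["frame"][120:300,150:450,::-1],(600,360));b=cv2.resize(s["frame"][230:270,270:310,::-1],(200,200),interpolation=cv2.INTER_CUBIC)
im=np.zeros((360,800,3),np.uint8);im[:,:600]=a;im[:200,600:]=b;cv2.imwrite("pics/e.png",im)
E
```

```text
clock: 26.07
eef_pos: [0.4719, 0.1289, 0.2748]
tcp_rot: [3.137, -0.002, 1.301]
wrist_force: [-0.3, -0.0, -0.1]
opening: 0.0001
grasp_force: 0.0
(352.76953511374876, 191.47774480712167) [ 0.03688547 -0.09508078  0.11      ]
(366.90140845070425, 199.90140845070422) [ 0.02578679 -0.13240671  0.11      ]
```

View pics/e.png

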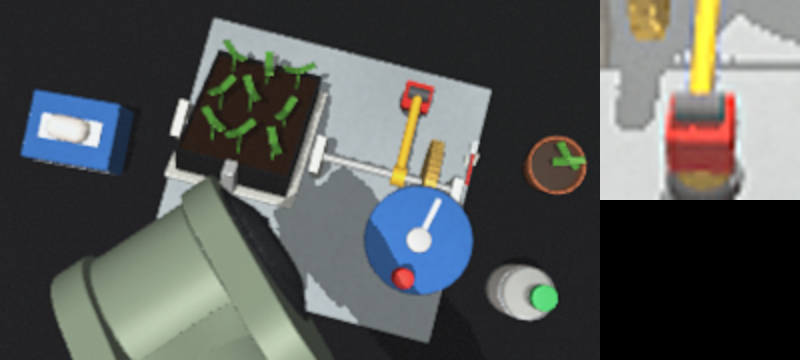

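The roller sits on the stop and the bystanders are unmoved, but the arm hides the ball. I'll check it with the wrist camera.

Run:
```python
from h import *
from rig import arm
st=arm.state();d=arm.snapshot("wrist")
M=d["mount"];Rt=R.from_euler("xyz",st["tcp_rot"]).as_matrix()
d["xyz"]=Rt@M[:3,3]+st["eef_pos"];d["attitude"]=R.from_matrix(Rt@M[:3,:3]).as_euler("xyz")
Q=R.from_euler("z",np.radians(-15.4)).as_matrix();O=np.array([.610,.0597,0])
for c in blobs(d,(20,150,50),(32,255,255),100):
    P=onz(d,*cen(c),.111);print(cen(c),cv2.contourArea(c),Q.T@(P-O))
```

```text
(482.6697860962567, 276.1954099821747) 748.0 [ 0.02392266 -0.08200746  0.111     ]
(325.6222664015905, 106.00497017892644) 503.0 [-0.15093142  0.09965357  0.111     ]
```

```bash
python3 -c "
from rig import arm
print(arm.job_done())"
```

```text
the job is handed in; nothing more can be done
None
```

The job is handed in, with no verdict returned: the roller is on the stop at roughly 80–120 N judged by feel at the handle, the clamp is at about 0.98 rad, the gripper is clear, and the bystanders look unmoved in the last top view (about 26 s on the clock).

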